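# Turn the banding wheel and point out the chip

### The arm

A 7-joint arm with a two-finger parallel gripper is mounted at the origin on the work surface. World frame = base frame: x ahead of the robot, y to its left, z up, the work surface at z = 0. Lengths are in mm, angles in rad, forces in N, time in s.
With the tool pointing down it reaches from about 400 to 900 mm from the base axis. Payload 5.5 kg.
Tool frame: the origin (TCP) lies between the finger pads, 19 mm behind the fingertips; this is the grasp point; z points along the fingers, y is the line along which they close (so a half turn about z gives the same grasp; the last joint's range is limited). The gripper opens to 92 mm and grips with 3 to 60 N. Pads are 19 mm wide; open, the fingers measure 130 mm over their backs; the gripper's body (75 mm by 190 mm) begins 47 mm behind the grasp point.
Start: joints at [-0.901, 0.501, -0.427, 1.55, 0.221, 1.138, -0.21], TCP at [257.151, 596.97, 245.529] pointing down, gripper open.
Joint ranges: [-2.88, 2.88], [-0.31, 2.03], [-1.54, 1.56], [0.2, 2.42], [-1.41, 4.55], [0.19, 2.02], [-2.57, 2.57]. Speed limits (rad/s): [2.57, 2.57, 3.14, 3.14, 3.14, 3.14, 3.14].

### API

Orientations are given as a 3x3 rotation matrix whose columns are the frame's x, y, z axes.
In Python, from plant import ctrl, vision gives the robot as it stands. The module is installed in compiled form; this text tells all that it offers.
- The arm moves only by the tool apply_moves, never from a script. Its arguments are lists of equal length, an entry for each row: "linear": the shift along the tool's x, y, z in cm, a list of three; "turn": the turn about the tool's z in degrees. A call has 1 to 12 rows; each row is the pose to reach, as a shift and turn from the pose commanded when the call began, along the tool's axes at that moment; what a row does not reach only later rows make up. A row lasts 1/10 s, in which the tool goes at most 50 mm and 8.59 degrees, less where a joint would pass 70% of its speed; a pose out of reach is approached as far as the arm can. A call with a gripper value outside its range is refused whole. "fingers" is the opening, from 0 (shut) to 1 (fully open), set as the call begins (left out, the last holds). The fingers move at their own pace and stop on an object; "newtons" is the grip in N (left out, the last holds). Time passes only in rows, so rows that repeat a pose let the fingers close. It gives the time, the measured TCP pose, the force, the opening and the grip force at its end, in the units of the state.
- ctrl.sense(): the state, without advancing time (a new reading comes with each control period).
- vision.capture(name): name is "scene" or "side" or "wrist"; returns the picture (480x640x3 uint8, red, green, blue); there is no depth.
- vision.calibration(name): a dict with "fx", "fy", "cx", "cy" (pixels), "cam_to_world" (4x4, takes a point from camera to world coordinates). Camera axes: x right, y up, looking along -z (the intrinsics and any distortion apply to the point x, -y, -z); pixel columns grow to the right and rows downward; lengths in mm; the calibration is good to about 2 mm. A picture is of the moment at which its call begins: read the wrist's pose just before it. calibration takes no time and is no camera call; for the wrist camera it gives the pose at the moment of the call.
- ctrl.sign_off(): hands the job in; it is judged then, once.
The state is a dict: "t": time; "joints": joint angles; "qd": joint speeds; "effort": joint torques, N m; "ee_pos": TCP position; "eef_rot": TCP orientation; "ft_force": force on the tool from outside, world axes, zero at the start; "wrist_torque": the same for the moment, N m; "grip_width": finger opening in mm; "gripper_force": force on a finger pad.
Only numpy, scipy, OpenCV 4.12 (cv2) and the standard library are available. Lean on these libraries where they do the work, as an engineer would, in place of code of your own. Each camera call takes 0.05 s, during which the arm holds its last target. There are 200 camera calls.

### The job

Show a student the damage on the blue plate: with your fingertips pressed on the bare metal of the banding wheel it stands on, turn the wheel until the unmended chip in the plate's rim (the bite showing pale clay, not the one filled with gold) is on your side, facing straight towards you, and take your fingers off so that the wheel stands still. Then point at that chip: fingers pointing down, hold the fingertips just above it, about a finger's breadth clear, for a good two seconds, and finish still pointing. The lacquer on the plate is wet, so never touch the plate itself, pick nothing up, and leave everything else on the table where it is.

Things in the scene. Friction and masses are not known exactly. Their poses are not given: they have to be found in the camera images.
- wheel_stand: Banding wheel (potter's turntable): dark cast base fixed to the table, 172 mm wide, under a round dark-grey metal head 250 mm across and 12 mm thick, its flat top 88 mm above the table. Origin: on the table, on the wheel's axis; axes parallel to the world's. A chip facing you lies from the axis towards -x, within 25 degrees. Bare metal to lay fingertips on: radius 80 to 125 mm (plate inside).
- wheel (a joint): Angle of the wheel's head in rad, positive anticlockwise from above; any start value, many turns either way, no spring, light drag (0.015 N m). Closed fingertips kept pressed on its bare ring (5 to 15 N; aim about 1 mm below the metal, for a light touch slips) and moved slowly on a circle about the axis carry it and the plate round; lifted off, it stays put.
- plate: Round dark-blue glazed plate, 150 mm across, 27.5 mm high, about 0.3 kg, loose on the wheel's head within 5 mm of its axis. Origin: centre of its underside. Its -x axis points to the unmended chip: at yaw 0 the chip faces the robot. A second chip, filled with gold, with gold lines running inward, lies 132 degrees anticlockwise (from above) of the bare one. Wet lacquer: do not touch.
- chip (a point): The unmended chip: a bite about 28 mm wide and 14 mm deep missing from the blue plate's rim, its broken face pale cream clay. The point is in the middle of the missing piece, 69 mm from the plate's centre, at the height of the rim's top (27 mm above the wheel's head, 115 mm above the table).
- steel_bowl: Loose bystander: round steel bowl, 110 mm across, 45 mm high. Origin: centre of its underside.
- mug: Loose bystander: dark red-brown mug, 76 mm across, 80 mm high, with a handle. Origin: centre of its underside.
- squeeze_bottle: Loose bystander: white squeeze bottle with a nozzle, 58 mm across, 145 mm high. Origin: centre of its underside.
- black_dish: Loose bystander: black lacquer dish with gold leaves, 125 mm across, 16 mm high. Origin: centre of its underside.
- tube_green: Loose bystander: lying metal tube of lacquer with a green band and white cap, 125 x 38 x 24 mm. Origin: centre of its underside.
- tube_red: Loose bystander: lying metal tube of lacquer with a red band and white cap, 125 x 38 x 24 mm. Origin: centre of its underside.
- tape_roll: Loose bystander: yellow roll of tape lying flat, 48 mm across, 18 mm high. Origin: centre of its underside.
- brush: Loose bystander: wooden brush lying flat, about 190 mm long. Origin: centre of its underside.
There are look-alikes about, which are no part of the job. Leave any pink or red look-alike of the plate alone.

How it is judged:
By the outcome, as a careful person would: the job done as asked, in the order asked, and still so for the second after the job is handed in, with the robot touching nothing.
It also fails if it takes over 50 s, if anything falls off the work surface, if the arm or the gripper's body presses on something with over 40 N, if the wrist force passes 120 N, or if a joint passes its speed limit or range.

## Working session

There is one attempt and no reset: what is moved stays moved. The work goes in short steps, Python scripts to look and compute and a tool call to move; the robot and the scene stay as the last step left them, time stands still between calls to the robot, and variables do not carry over. Pictures are saved under pics/ and viewed, at most 10 in all, crops included, and the job is handed in when it is done.

Besides the shell and the picture viewer there is one more tool, called after ">>>" as a command line: name --pt "numbers of a row" for each row, then --argument value for the rest. apply_moves: Moves the arm, as the interface text tells. Its arguments: {"type":"object","properties":{"linear":{"type":"array","items":{"type":"array","items":{"type":"number"}}},"turn":{"type":"array","items":{"type":"number"}},"fingers":{"type":"number"},"newtons":{"type":"number"}},"required":["linear","turn"]}

```bash
mkdir -p pics; cat > h.py <<'E'
import numpy as np, cv2
from plant import ctrl, vision
def cap(n,f):
    im=vision.capture(n); cv2.imwrite(f'pics/{f}.png',im[:,:,::-1]); return im
def ray(c,u,v):
    T=np.array(c['cam_to_world']); d=np.array([(u-c['cx'])/c['fx'],-(v-c['cy'])/c['fy'],-1]); return T[:3,3],T[:3,:3]@d
def onz(c,u,v,z):
    o,d=ray(c,u,v); return o+d*(z-o[2])/d[2]
def proj(c,p):
    T=np.array(c['cam_to_world']); q=T[:3,:3].T@(np.array(p)-T[:3,3]); return c['cx']+c['fx']*q[0]/-q[2], c['cy']-c['fy']*q[1]/-q[2]
E
python3 - <<'E'
from h import *
s=ctrl.sense(); print(s['t'],s['ee_pos'],np.round(s['eef_rot'],3),s['grip_width'],s['ft_force'])
a=cap('scene','a');b=cap('side','b')
for n in('scene','side','wrist'):
    c=vision.calibration(n);print(n,{k:np.round(v,2) if k!='x' else 0 for k,v in c.items()})
E
```

```text
0.0 [256.95801447 596.32522619 244.48592308] [[-0.918  0.396 -0.001]
 [ 0.396  0.918 -0.002]
 [ 0.    -0.002 -1.   ]] 91.82448562871086 [-0.67239661 -0.31182648 -0.24630557]
scene {'fx': np.float64(514.16), 'fy': np.float64(514.16), 'cx': np.float64(319.71), 'cy': np.float64(235.5), 'cam_to_world': array([[-6.90000e-01, -5.70000e-01,  4.50000e-01,  1.15139e+03],
       [ 7.30000e-01, -5.50000e-01,  4.20000e-01,  5.11480e+02],
       [ 1.00000e-02,  6.20000e-01,  7.90000e-01,  1.04065e+03],
       [ 0.00000e+00,  0.00000e+00,  0.00000e+00,  1.00000e+00]])}
side {'fx': np.float64(563.85), 'fy': np.float64(563.85), 'cx': np.float64(315.72), 'cy': np.float64(231.29), 'cam_to_world': array([[ 9.9000e-01,  1.1000e-01, -1.3000e-01,  4.3248e+02],
       [-1.7000e-01,  7.1000e-01, -6.9000e-01, -8.0164e+02],
       [ 2.0000e-02,  7.0000e-01,  7.2000e-01,  9.0172e+02],
       [ 0.0000e+00,  0.0000e+00,  0.0000e+00,  1.0000e+00]])}
wrist {'fx': np.float64(424.94), 'fy': np.float64(424.94), 'cx': np.float64(321.4), 'cy': np.float64(241.77), 'cam_to_world': array([[ 4.0000e-01, -8.9000e-01, -2.4000e-01,  1.9311e+02],
       [ 9.2000e-01,  3.8000e-01,  1.1000e-01,  6.2396e+02],
       [-0.0000e+00, -2.6000e-01,  9.6000e-01,  3.8388e+02],
       [ 0.0000e+00,  0.0000e+00,  0.0000e+00,  1.0000e+00]])}
```

View pics/a.png

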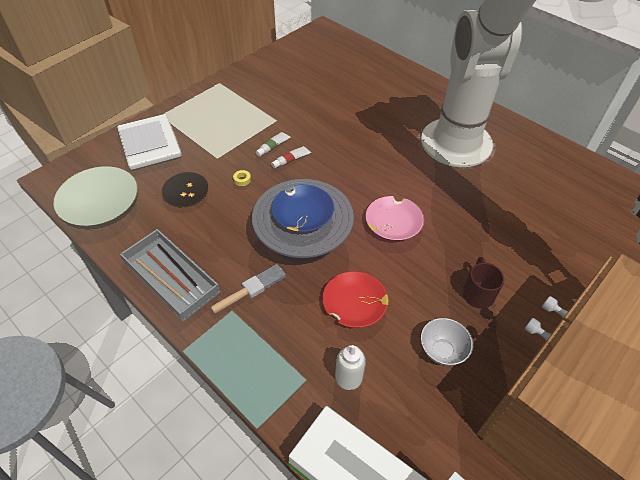

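View pics/b.png

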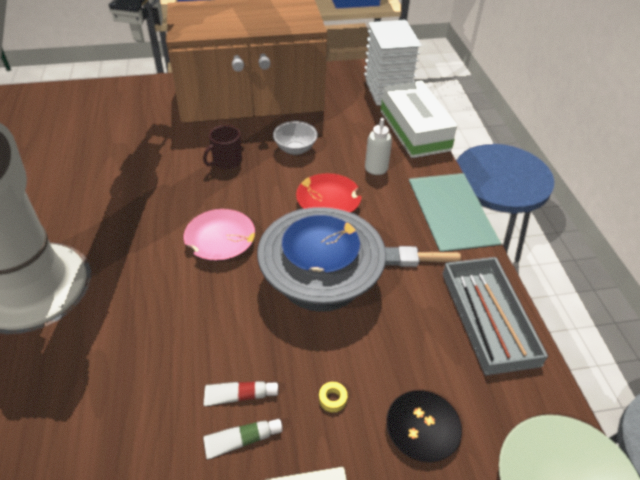

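The scene view shows the blue plate at about (303,208), with its bare chip at (290,190) and the gold chip at (295,228). In the side view the bare chip is at (316,268) and the gold one at (349,230). So the chip faces roughly -y now.

```bash
cat > m.py <<'E'
from h import *
def blob(m,seed):
    n,l,st,ce=cv2.connectedComponentsWithStats(m.astype(np.uint8)); 
    ds=[np.hypot(*(ce[i]-seed)) if st[i,4]>12 else 1e9 for i in range(1,n)]; i=1+int(np.argmin(ds)); return (l==i).astype(np.uint8),ce[i],st[i,4]
def circ(P):
    A=np.c_[2*P[:,:2],np.ones(len(P))]; keep=np.ones(len(P),bool)
    for _ in range(8):
        x=np.linalg.lstsq(A[keep],(P[keep,:2]**2).sum(1),rcond=None)[0]; r=np.sqrt(x[2]+x[:2]@x[:2])
        e=np.hypot(*(P[:,:2]-x[:2]).T)-r; keep=abs(e)<max(1.5,1.5*np.median(abs(e)))
    return x[:2],r,keep.sum()
def wheel(im,c,ctr):
    # head's outer edge by radial scan on z=88 plane: outermost grey->brown transition
    hsv=cv2.cvtColor(im,cv2.COLOR_RGB2HSV); P=[]
    for a in np.radians(np.arange(0,360,4)):
        for r in np.arange(145,95,-.5):
            u,v=proj(c,[ctr[0]+r*np.cos(a),ctr[1]+r*np.sin(a),88])
            if not(0<=u<639 and 0<=v<479):continue
            h=hsv[int(round(v)),int(round(u))]
            if h[1]<60 and h[2]>60: P.append([ctr[0]+r*np.cos(a),ctr[1]+r*np.sin(a),88]);break
    return circ(np.array(P)) if len(P)>10 else None
def rim(im,c,ctr):
    hsv=cv2.cvtColor(im,cv2.COLOR_RGB2HSV); P=[]
    for a in np.radians(np.arange(0,360,4)):
        for r in np.arange(90,50,-.5):
            p=[ctr[0]+r*np.cos(a),ctr[1]+r*np.sin(a),115];u,v=proj(c,p)
            if not(0<=u<639 and 0<=v<479):continue
            h=hsv[int(round(v)),int(round(u))]
            if 100<=h[0]<=130 and h[1]>110: P.append(p);break
    return circ(np.array(P)) if len(P)>10 else None
def cream(im,c,ctr):
    hsv=cv2.cvtColor(im,cv2.COLOR_RGB2HSV).astype(int)
    m=(hsv[...,0]>8)&(hsv[...,0]<28)&(hsv[...,1]>25)&(hsv[...,1]<110)&(hsv[...,2]>150)
    u,v=proj(c,[*ctr,110]); k=np.zeros(m.shape,np.uint8)
    poly=np.array([proj(c,[ctr[0]+85*np.cos(a),ctr[1]+85*np.sin(a),110]) for a in np.arange(0,6.28,.1)])
    cv2.fillPoly(k,[poly.astype(np.int32)],1); m=m&(k>0)
    n,l,st,ce=cv2.connectedComponentsWithStats(m.astype(np.uint8))
    return [(np.round(ce[i],1),int(st[i,4]),np.round(onz(c,*ce[i],110),1)) for i in range(1,n) if st[i,4]>6]
E
python3 - <<'E'
from m import *
for n,f,s in(('scene','a',(303,208)),('side','b',(321,245))):
    im=cv2.imread(f'pics/{f}.png')[:,:,::-1].copy(); c=vision.calibration(n)
    ctr=onz(c,*s,105)[:2]
    for _ in range(2):
        w=wheel(im,c,ctr); ctr=w[0]
    print(n,w); p=rim(im,c,ctr); print('rim',p); print(cream(im,c,p[0]))
cs,cd=vision.calibration('scene'),vision.calibration('side')
def tri(a,b):
    o1,d1=ray(cs,*a);o2,d2=ray(cd,*b); t=np.linalg.lstsq(np.c_[d1,-d2],o2-o1,rcond=None)[0]; return o1+d1*t[0],o2+d2*t[1]
print('chip tri',tri((290,190),(316,268)))
E
```

```text
scene (array([583.85521638, -71.0393944 ]), np.float64(124.855929066755), np.int64(67))
rim (array([580.27109529, -74.12113073]), np.float64(74.05573553272065), np.int64(73))
[(array([290.3, 192.4]), 25, array([ 564.7, -131.7,  110. ]))]
side (array([580.09905684, -78.92702697]), np.float64(125.80466436041999), np.int64(65))
rim (array([578.08877922, -80.07706893]), np.float64(73.6254471389689), np.int64(74))
[(array([350.8, 225.3]), 19, array([646.3, -38.6, 110. ])), (array([345.4, 230.6]), 14, array([632.8, -51.4, 110. ])), (array([316.6, 268.9]), 22, array([ 560.3, -139.9,  110. ]))]
chip tri (array([ 559.65371005, -137.84791652,  110.23593357]), array([ 559.51574038, -137.77640292,  110.27377291]))
```

>>> apply_moves --pt "-1 -0.9 0" --pt "-2.8 -2.6 0" --pt "-5.7 -5.2 0" --pt "-9 -8.3 0" --pt "-12.5 -11.5 0" --pt "-16 -14.7 0" --pt "-19.5 -18 0" --pt "-23 -21.2 0" --pt "-26.5 -24.4 0" --pt "-30 -27.6 0" --pt "-33.5 -30.8 0" --pt "-37 -34 0" --turn '[0,0,0,0,0,0,0,0,0,0,0,0]' --fingers 0

```text
t: 1.3
ee_pos: [462.4, 135.4, 245.6]
eef_rot: [[-0.918, 0.396, 0.0], [0.396, 0.918, -0.0], [-0.0, -0.0, -1.0]]
ft_force: [1.4, -0.7, 0.1]
grip_width: 1.9
gripper_force: 0.0
```

>>> apply_moves --pt "-3 -2.8 0" --pt "-6 -5.5 0" --pt "-8.5 -7.8 0" --pt "-9.8 -9 0" --pt "-10.2 -9.5 0" --pt "-10.2 -9.5 0" --pt "-10.2 -9.5 0" --turn '[5,11,18,25,30,31,31]'

```text
t: 2.0
ee_pos: [517.9, 10.6, 245.3]
eef_rot: [[-0.584, 0.811, -0.001], [0.811, 0.584, 0.0], [0.001, -0.0, -1.0]]
ft_force: [-1.0, 0.0, -0.0]
grip_width: 0.1
gripper_force: 0.0
```

```bash
python3 - <<'E'
from m import *
s=ctrl.sense(); print(s['t'],s['ee_pos'],np.round(s['eef_rot'],3),s['joints'],s['ft_force'])
c=vision.calibration('wrist'); im=cap('wrist','w1'); ctr=np.array([580,-75.])
for _ in range(2):
    w=wheel(im,c,ctr); ctr=w[0] if w else ctr
print(w); p=rim(im,c,ctr); print(p,cream(im,c,ctr))
E
```

```text
2.0 [517.86150602  10.62377873 245.33143647] [[-0.584  0.811 -0.001]
 [ 0.811  0.584  0.   ]
 [ 0.001 -0.    -1.   ]] [-0.0240558   0.23572731 -0.0557733   1.88987789  0.01499009  1.01701413
  0.53796486] [-0.95313815  0.03933559 -0.02653864]
(array([583.98150867, -78.18282669]), np.float64(127.35848916849777), np.int64(44))
None [(array([336.1, 286.6]), 35, array([548.5, -13.3, 110. ])), (array([310.9, 350.9]), 60, array([563. , -63.8, 110. ])), (array([322.5, 466.5]), 1078, array([ 628.8, -140.8,  110. ]))]
```

View pics/w1.png

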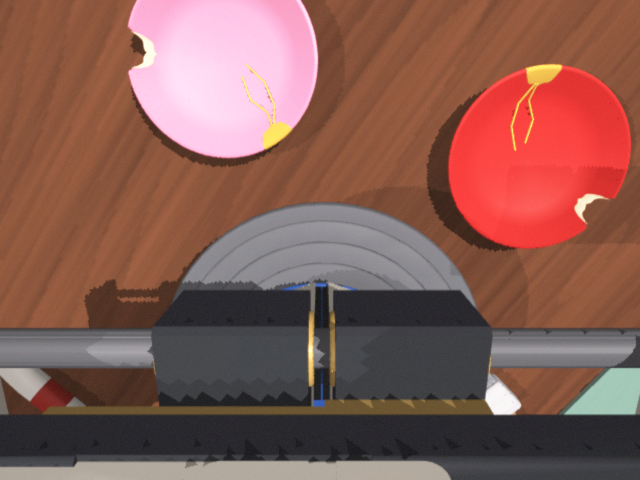

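The wrist view shows the wheel's near arc, with its top at (318,203). The closed fingers hide the plate, and nothing stands below them except bare metal. Three views agree on a wheel centre of about (582,-76), so I'll descend there at radius 104 mm.

>>> apply_moves --pt "-0.1 0 1" --pt "-0.2 0 3.5" --pt "-0.3 0 7" --pt "-0.3 0 10.5" --pt "-0.3 0 12.5" --pt "-0.3 0 13.3" --pt "-0.3 0 13.5" --pt "-0.3 0 13.6" --pt "-0.3 0 13.6" --turn '[0,0,0,0,0,0,0,0,0]'

```text
t: 2.95
ee_pos: [521.2, 8.4, 110.5]
eef_rot: [[-0.584, 0.812, 0.002], [0.812, 0.584, 0.0], [-0.001, 0.002, -1.0]]
ft_force: [-0.6, 0.5, 0.0]
grip_width: 0.2
gripper_force: 0.0
```

>>> apply_moves --pt "0 0 0.1" --pt "0 0 0.2" --pt "0 0 0.25" --pt "0 0 0.28" --pt "0 0 0.3" --pt "0 0 0.3" --turn '[0,0,0,0,0,0]'

```text
t: 3.55
ee_pos: [520.8, 8.5, 107.1]
eef_rot: [[-0.584, 0.812, 0.001], [0.812, 0.584, 0.0], [-0.0, 0.001, -1.0]]
ft_force: [-0.7, 0.7, 5.7]
grip_width: 0.3
gripper_force: 2.5
```

>>> apply_moves --pt "0 0 0.05" --pt "-0.002 0.18 0.05" --pt "-0.006 0.363 0.05" --pt "-0.025 0.725 0.05" --pt "-0.057 1.087 0.05" --pt "-0.101 1.447 0.05" --pt "-0.158 1.806 0.05" --pt "-0.227 2.162 0.05" --pt "-0.309 2.516 0.05" --pt "-0.403 2.867 0.05" --pt "-0.509 3.214 0.05" --pt "-0.627 3.557 0.05" --turn '[0,1,2,4,6,8,10,12,14,16,18,20]'

```text
t: 4.75
ee_pos: [554.1, 24.4, 107.1]
eef_rot: [[-0.269, 0.963, 0.002], [0.963, 0.269, 0.001], [-0.0, 0.002, -1.0]]
ft_force: [-1.0, -0.6, 7.1]
grip_width: 0.6
gripper_force: 3.5
```

```bash
cat > chk.py <<'E'
from m import *
import sys
s=ctrl.sense(); print(s['t'],s['ee_pos'],s['ft_force'])
for n in('scene','side'):
    c=vision.calibration(n); im=cap(n,n+sys.argv[1])
    p=rim(im,c,[580,-76]); print(n,p)
    for k in cream(im,c,[580,-76]): print(k, np.degrees(np.arctan2(k[2][1]+76,k[2][0]-580))%360)
E
python3 chk.py 2
```

```text
4.75 [554.06428833  24.44813252 107.10889728] [-0.9718483  -0.55810157  7.11026261]
scene (array([580.11486128, -73.8475007 ]), np.float64(73.76382311653617), np.int64(39))
(array([299.4, 190.9]), 16, array([ 545.5, -119.3,  110. ])) 231.45332854007702
side (array([577.89211775, -78.78985595]), np.float64(73.5792330090298), np.int64(61))
(array([356.8, 234.6]), 24, array([652.5, -65.4, 110. ])) 8.318101728051207
```

The wheel follows: the chip has moved from about 252° to about 232°. I'll continue the arc.

>>> apply_moves --pt "-0.006 0.363 0" --pt "-0.025 0.725 0" --pt "-0.057 1.087 0" --pt "-0.101 1.447 0" --pt "-0.158 1.806 0" --pt "-0.227 2.162 0" --pt "-0.309 2.516 0" --pt "-0.403 2.867 0" --pt "-0.509 3.214 0" --pt "-0.627 3.557 0" --pt "-0.757 3.896 0" --pt "-0.899 4.23 0" --turn '[2,4,6,8,10,12,14,16,18,20,22,24]'

```text
t: 6.05
ee_pos: [597.3, 26.8, 107.1]
eef_rot: [[0.145, 0.989, 0.002], [0.989, -0.145, 0.0], [0.001, 0.002, -1.0]]
ft_force: [-0.5, -0.2, 7.0]
grip_width: 0.7
gripper_force: 3.4
```

>>> apply_moves --pt "-0.006 0.363 0" --pt "-0.025 0.725 0" --pt "-0.057 1.087 0" --pt "-0.101 1.447 0" --pt "-0.158 1.806 0" --pt "-0.227 2.162 0" --pt "-0.309 2.516 0" --pt "-0.403 2.867 0" --pt "-0.509 3.214 0" --pt "-0.627 3.557 0" --pt "-0.757 3.896 0" --pt "-0.899 4.23 0" --turn '[2,4,6,8,10,12,14,16,18,20,22,24]'

```text
t: 7.25
ee_pos: [637.6, 11.4, 107.2]
eef_rot: [[0.535, 0.845, 0.002], [0.845, -0.535, -0.0], [0.001, 0.002, -1.0]]
ft_force: [-0.1, -0.9, 7.9]
grip_width: 0.2
gripper_force: 3.5
```

>>> apply_moves --pt "-0.006 0.363 0" --pt "-0.025 0.725 0" --pt "-0.04 0.906 0" --pt "-0.04 0.906 0" --pt "-0.04 0.906 0" --pt "-0.04 0.906 0" --turn '[2,4,5,5,5,5]'

```text
t: 7.85
ee_pos: [645.0, 6.1, 107.2]
eef_rot: [[0.606, 0.795, 0.002], [0.795, -0.606, -0.0], [0.001, 0.002, -1.0]]
ft_force: [-0.7, -0.3, 6.5]
grip_width: 0.5
gripper_force: 3.3
```

```bash
python3 chk.py 3; python3 -c "
import cv2,numpy as np
a=cv2.imread('pics/scene3.png')[150:270,230:380];b=cv2.imread('pics/side3.png')[190:310,245:395]
cv2.imwrite('pics/j3.png',cv2.resize(np.hstack([a,b]),None,fx=2.6,fy=2.6,interpolation=2))"
```

```text
7.85 [644.99234397   6.10221454 107.1540325 ] [-0.73034627 -0.28085014  6.47255942]
scene (array([611.15741692, -80.54005496]), np.float64(43.53671552660263), np.int64(8))
side (array([578.64146104, -75.44462071]), np.float64(73.1030465340265), np.int64(60))
(array([288.7, 246.3]), 32, array([517.1, -76. , 110. ])) 180.0
```

View pics/j3.png

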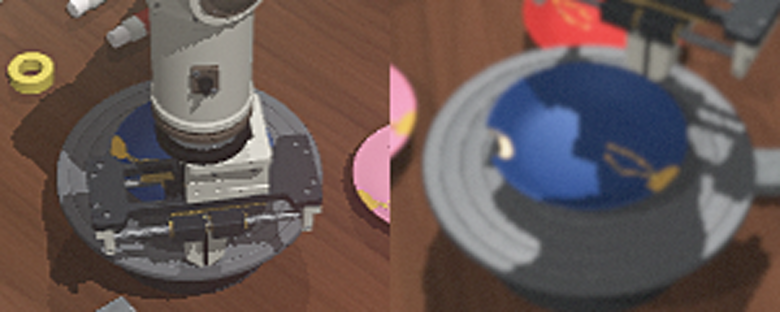

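The right half of the joined picture (side view) shows the bare chip at the wheel's left, towards -x, at full-frame pixel (289,246). The gold chip is at the lower right, as it should be. I'll lift straight up and move above the chip.

>>> apply_moves --pt "0 0 -0.3" --pt "0 0 -1" --pt "0 0 -2.5" --pt "0 0 -5" --pt "0 0 -7.5" --pt "0 0 -8.5" --pt "-1 -0.4 -8.5" --pt "-3 -1.2 -8.5" --pt "-6 -2.3 -8.5" --pt "-9.5 -3.7 -8.5" --pt "-12.5 -4.9 -8.5" --pt "-14 -5.4 -8.5" --turn '[0,0,0,0,0,0,0,0,0,0,0,0]'

```text
t: 9.15
ee_pos: [511.8, -74.0, 189.6]
eef_rot: [[0.608, 0.794, -0.004], [0.794, -0.608, -0.0], [-0.003, -0.003, -1.0]]
ft_force: [0.4, -0.4, 0.6]
grip_width: 0.3
gripper_force: 0.0
```

>>> apply_moves --pt "-0.5 -0.2 0" --pt "-0.6 -0.3 0" --pt "-0.6 -0.3 0" --pt "-0.6 -0.3 0" --turn '[0,0,0,0]'

```text
t: 9.55
ee_pos: [511.2, -74.1, 190.9]
eef_rot: [[0.605, 0.796, 0.001], [0.796, -0.605, 0.0], [0.0, 0.0, -1.0]]
ft_force: [0.6, -0.7, -0.8]
grip_width: 0.4
gripper_force: 0.0
```

```bash
python3 chk.py 4; python3 -c "
from m import *
c=vision.calibration('side')
im=cv2.imread('pics/side4.png')
for p in ([511,-76,115],[580,-76,115]): print(proj(c,p))
cv2.imwrite('pics/j4.png',cv2.resize(im[150:330,220:420],None,fx=3,fy=3,interpolation=2))"
```

```text
9.55 [511.24194824 -74.07589596 190.92503107] [ 0.58268127 -0.74566763 -0.75559101]
scene (array([580.51011942, -70.48322386]), np.float64(73.73811097494686), np.int64(63))
(array([320.7, 195.8]), 28, array([520.7, -70. , 110. ])) 174.2224502224308
side (array([578.34835662, -75.9016253 ]), np.float64(73.23966982751107), np.int64(64))
(array([288.6, 246.3]), 28, array([517. , -76.1, 110. ])) 180.0909456053869
(array([349.2, 255.4]), 13, array([ 626.5, -116.3,  110. ])) 319.0856167799749
(np.float64(285.4337423513051), np.float64(244.84903349813317))
(np.float64(321.1893271079425), np.float64(240.86066842716113))
```

View pics/j4.png

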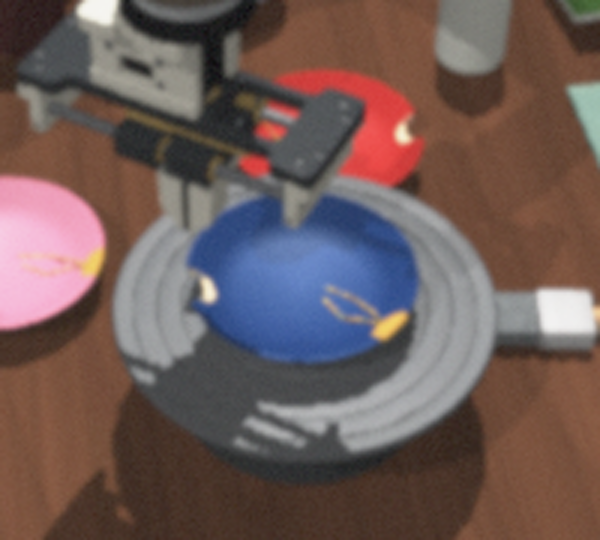

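The crop shows the chip facing -x at crop pixel (205,290), with the fingertips high above it. Both views put its clay face at about (518,-73), so the chip point is near (511,-74.5), which is under the TCP. I'll lower 42 mm to leave 15 mm of clearance.

>>> apply_moves --pt "0 0 0.5" --pt "0 0 1.3" --pt "0 0 2.2" --pt "0 0 3" --pt "0 0 3.6" --pt "0 0 4" --pt "0 0 4.15" --pt "0 0 4.2" --pt "0 0 4.2" --pt "0 0 4.2" --pt "0 0 4.2" --pt "0 0 4.2" --turn '[0,0,0,0,0,0,0,0,0,0,0,0]'

```text
t: 10.85
ee_pos: [510.3, -75.0, 149.2]
eef_rot: [[0.606, 0.795, 0.0], [0.795, -0.606, 0.0], [0.0, 0.0, -1.0]]
ft_force: [1.0, 0.2, 0.3]
grip_width: 0.2
gripper_force: 0.0
```

```bash
python3 chk.py 5; python3 -c "
from m import *
im=cv2.imread('pics/side5.png')
cv2.imwrite('pics/j5.png',cv2.resize(im[150:330,220:420],None,fx=3,fy=3,interpolation=2))"
```

```text
10.85 [510.28425388 -75.00486628 149.19849053] [1.03258448 0.16340338 0.32775738]
scene (array([580.38726605, -70.53776426]), np.float64(73.98744533248615), np.int64(57))
(array([321.2, 196.6]), 22, array([522. , -67.2, 110. ])) 171.3726468559348
side (array([578.79867652, -75.81886722]), np.float64(72.92175958637064), np.int64(47))
(array([288.7, 246. ]), 31, array([517.3, -75.4, 110. ])) 179.45173176369582
(array([347.1, 256.1]), 7, array([ 622.4, -117.6,  110. ])) 315.5456575934157
```

View pics/j5.png

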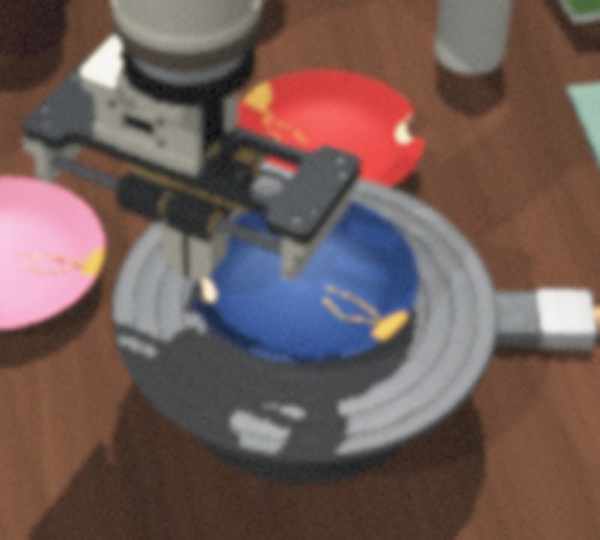

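The fingertips are just above the chip, seen at crop pixel (205,275), with a gap below them and no contact force. I'll hold here for more than two seconds.

>>> apply_moves --pt "0 0 0" --pt "0 0 0" --pt "0 0 0" --pt "0 0 0" --pt "0 0 0" --pt "0 0 0" --pt "0 0 0" --pt "0 0 0" --pt "0 0 0" --pt "0 0 0" --pt "0 0 0" --pt "0 0 0" --turn '[0,0,0,0,0,0,0,0,0,0,0,0]'

```text
t: 12.15
ee_pos: [510.1, -75.1, 149.0]
eef_rot: [[0.606, 0.795, -0.0], [0.795, -0.606, 0.0], [0.0, -0.0, -1.0]]
ft_force: [0.7, 0.5, 0.5]
grip_width: 0.4
gripper_force: 0.0
```

>>> apply_moves --pt "0 0 0" --pt "0 0 0" --pt "0 0 0" --pt "0 0 0" --pt "0 0 0" --pt "0 0 0" --pt "0 0 0" --pt "0 0 0" --pt "0 0 0" --pt "0 0 0" --pt "0 0 0" --pt "0 0 0" --turn '[0,0,0,0,0,0,0,0,0,0,0,0]'

```text
t: 13.35
ee_pos: [510.1, -75.0, 149.0]
eef_rot: [[0.606, 0.795, -0.0], [0.795, -0.606, 0.0], [0.0, -0.0, -1.0]]
ft_force: [0.2, 0.1, 0.2]
grip_width: 0.4
gripper_force: 0.0
```

>>> apply_moves --pt "0 0 0" --pt "0 0 0" --pt "0 0 0" --pt "0 0 0" --pt "0 0 0" --pt "0 0 0" --turn '[0,0,0,0,0,0]'

```text
t: 13.95
ee_pos: [510.2, -75.0, 149.0]
eef_rot: [[0.606, 0.795, 0.0], [0.795, -0.606, 0.0], [0.0, -0.0, -1.0]]
ft_force: [0.5, 1.1, -0.4]
grip_width: 0.4
gripper_force: 0.0
```

```bash
python3 -c "
from plant import ctrl
s=ctrl.sense();print(s['t'],s['ee_pos']);print(ctrl.sign_off())"
```

```text
13.95 [510.17334686 -75.0414693  149.01470485]
the job is handed in; nothing more can be done
None
```

I turned the wheel about 73° clockwise so the bare chip faces the robot, lifted the fingers off, held the fingertips about 15 mm above the chip for 3 s, and handed the job in at 13.95 s still pointing.

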